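# Lock the scale's pan, press its corner down and level it by the knob foot

### The arm

A 7-joint arm with a two-finger parallel gripper is mounted at the origin on a cart in front of the work surface, level with it; the furniture and walls round the work are solid. World frame = base frame: x ahead of the robot, y to its left, z up, the work surface at z = 0. Lengths are in m, angles in rad, forces in N, time in s.
With the tool pointing down it reaches from about 0.4 to 0.85 m from the base axis. Payload 10.4 kg.
Tool frame: the origin (TCP) lies on the centre line of the jaws, within the pads' length; the fingertips stand 22 mm ahead of it and the grasp point (between the pads) lies 3 mm ahead of it; z points along the fingers, y is the line along which they close (so a half turn about z gives the same grasp; the last joint's range is limited). The gripper opens to 87 mm and grips with 3 to 60 N. Pads are 19 mm wide; open, the fingers measure 117 mm over their backs; the gripper's body (75 mm by 190 mm) begins 51 mm behind the grasp point.
Start: joints at [1.12, 0.332, -0.065, 1.46, 0.022, 1.35, -0.088], TCP at [0.259, -0.569, 0.245] pointing down, gripper open.
Joint ranges: [-2.6, 2.6], [-0.5, 2.12], [-1.47, 1.34], [0.16, 2.42], [-1.27, 4.41], [0.06, 2.06], [-2.6, 2.6]. Speed limits (rad/s): [2.22, 2.22, 2.79, 2.79, 3.14, 3.14, 3.14].

### API

Orientations are given as a unit quaternion [x, y, z, w].
In Python, from bench import r, eyes, workorder gives the robot as it stands (r), with the cameras (eyes) and the job (workorder).
- The arm moves only by the tool creep_tool, called after "Emit:" in YAML: its name, and indented under it one key for each argument. Schema: {"type":"object","properties":{"moves":{"type":"array","items":{"type":"object","properties":{"tx":{"type":"number"},"ty":{"type":"number"},"tz":{"type":"number"},"yaw":{"type":"number"},"jaw":{"type":"number"}},"additionalProperties":false,"required":["jaw"]},"minItems":1,"maxItems":12},"grip_n":{"type":"number"},"only":{"type":"string"},"quiet":{"type":"boolean"},"lines":{"type":"string"}},"required":["moves"],"additionalProperties":false}. moves is a list of rows, 1 to 12 of them, each an object with the fields tx, ty, tz (the shift in normalised numbers (1 is 1000 mm)), yaw (a turn about the tool's z in parts of the range, where 1.0 means 4 rad), jaw (the finger opening in m); a field left out counts as zero (the opening has to be given); each row is the pose to reach, as a shift and turn from the pose commanded when the call began, along the tool's axes at that moment; what a row does not reach only later rows make up. A row lasts 1/10 s, in which the tool goes at most 0.05 m and 0.15 rad, less where a joint would pass 70% of its speed; a pose out of reach is approached as far as the arm can. The fingers move at their own pace and stop on an object; grip_n is the grip in N (left out, the last holds). Time passes only in rows, so rows that do not move let the fingers close. The tool returns the time, the measured TCP pose, the force, the opening and the grip force at its end. only (a regular expression) keeps the lines of the reply that match it, lines (a string "A,B") keeps lines A to B, and quiet returns only ok. A shift or turn number past 1, either way, is cut back to 1. Input that does not fit is refused with a message, and nothing moves.
- r.read_state(): the state, without advancing time (a new reading comes with each control period).
- eyes.camera(name): name is "scene" or "top" or "wrist"; returns a dict with "img" (480x640x3 uint8, red, green, blue), "fx", "fy", "cx", "cy" (pixels), "pose" (4x4, takes a point from camera to world coordinates). Camera axes: x right, y down, z forward; pixel columns grow to the right and rows downward; lengths in m; the calibration is good to about 2 mm. A picture is of the moment at which its call begins. There is no depth.
- workorder.close_job(): hands the job in; it is judged then, once.
The state is a dict: "time": time; "joint_positions": joint angles; "joint_vel": joint speeds; "joint_torque": joint torques, N m; "ee_pos": TCP position; "eef_rot": TCP orientation; "ft_force": force on the tool from outside, world axes, zero at the start; "torque": the same for the moment, N m; "width": finger opening in m; "grip_force": force on a finger pad.
Only numpy, scipy, OpenCV 4.12 (cv2) and the standard library are available. Lean on these libraries where they do the work, as an engineer would, in place of code of your own. Each camera call takes 0.05 s, during which the arm holds its last target. There are 200 camera calls.

### The job

The bench scale rocks because its rear-right foot has lost its pad. First press the sprung lever on its front right down until it clicks and stays down by itself, which locks the pan and spares the weighing cell, and let it go. Then grip the knurled knob over its front-left foot, push it firmly down until that foot stands on the worktop and the bubble runs out to the right, and turn the knob clockwise while you push (pushing down anew after any re-grip) until the bubble lies between the two lines. Finish like that, still holding the knob and pushing it down so that I can fit the new pad: do not let go at the end, and do not shove the scale or the things beside it about.

Things in the scene. Friction and masses are not known exactly. Their poses are not given: they have to be found in the camera images.
- scale: low loose bench scale, 240 x 240 mm, steel top 49.5 mm over its origin, round pan (rim 68 mm) behind the middle, 3.5 to 4.7 kg. Origin: middle underneath, at sole height; x to its back, y to its left, z up; it faces the robot. Feet 98 mm from the middle in x and y. It rocks on front-right and rear-left and leans to rear-right, whose 3 mm pad is gone, until 5 to 7 N push the front-left corner down
- lever_pad (a point): middle of the top of the black finger pad (38 mm wide, 26 mm long) of the pan-lock lever at the right of the scale's front. The pivot lies along the scale's y, 45 mm behind this point; the pad starts raised and goes 27 mm down, nearly straight, to its stop. It springs back up (about 5 N) unless pressed past two thirds of its way, where it snaps down and stays
- lock_lever (a joint): angle of the pan-lock lever: 0 up and free, 0.6 rad fully down and caught
- foot_knob: black knurled knob, barrel-round, 36 mm across at its middle height, 31 mm tall, on the upright screw of the front-left foot; any grip across it serves. Its underside is 13 to 17 mm above the scale's top. Clockwise from above screws the foot out, 1.8 mm a radian, and raises that corner; 0.1 Nm turns it, 1 to 2.3 rad are needed, it stays as turned. Origin: middle of its underside
- knob_top (a point): middle of the knob's top face. Pushed down at the start it sinks 5 to 8 mm with the scale's corner, then stops hard as the foot meets the worktop. Fingers that clamp the knob hinder its slight leaning (0.02 rad either way), so the push needed is more than the scale's own 5 to 7 N: up to about 13 N until the foot stands
- foot_pad: round rubber pad (22 mm across, 8 mm thick) at the lower end of the knob's screw, under the scale's front-left corner. Origin: middle of its sole
- vial (a point): middle of the spirit level: a pale tube, 66 mm long and 12 mm thick, in a black holder lying left to right on the scale's top along the front edge. Two black lines round it stand 8.5 mm left and right of this point. Axes as those of the scale (y along the tube, to the left)
- bubble_mid (a point): middle of the white bubble (15 mm long) in the tube; it goes to the higher end, 0.75 mm a milliradian of tilt, and takes about 1 s to settle. At the start it is 11 mm to the left. With the foot pressed onto the worktop it goes to the right, about 6.5 mm for each radian of knob still to turn. Between the lines means within 2.5 mm of the vial point along the tube
- garlic: garlic bulb, 60 mm, loose, at the right of the scale; origin in the middle of its underside
- spice_jar: spice jar, 41 mm across, 105 mm tall, loose, behind the scale; origin in the middle of its underside
- mug: pale coffee mug, 88 mm tall, loose, in front of the sink; origin in the middle of its underside
- lemon: lemon, 72 mm, loose, at the near edge between mug and scale; origin in the middle of its underside

How it is judged:
On the way, in this order (a step that is already met when the one before it is completed fails the run):
1. the lock lever is down in its catch and the hand has left it (value of joint lock_lever above 0.5 rad and distance between the grasp point and lever_pad above 0.06 m), for 0.3 s.
2. the knob is held and pushed down so that the short foot stands on the worktop and the bubble has run out to the right (contact force between foot_pad and anything else above 1.5 N and contact force between the fingers and foot_knob above 2 N and y of bubble_mid in the frame of vial below -0.0035 m), for 0.2 s.
At the end, for the whole second after the job is handed in: The bubble's middle lies within 2.5 mm of the middle of the tube, the fingers hold the knob (over 2 N) and push the front-left foot onto the worktop with over 1.5 N, and the pan lock is still down (over 0.5 rad) (value of joint lock_lever above 0.5 rad and y of bubble_mid in the frame of vial between -0.0025 and 0.0025 m and contact force between foot_pad and anything else above 1.5 N and contact force between the fingers and foot_knob above 2 N); the arm keeps its last pose, push and grip.
It fails at once if the scale is shoved more than 30 mm (distance of scale from where it was at the start of the episode above 0.03 m).
It fails at once if the garlic is shoved more than 30 mm (distance of garlic from where it was at the start of the episode above 0.03 m).
It fails at once if the spice jar is shoved more than 30 mm (distance of spice_jar from where it was at the start of the episode above 0.03 m).
It fails at once if the mug is shoved more than 30 mm (distance of mug from where it was at the start of the episode above 0.03 m).
It fails at once if the lemon is shoved more than 30 mm (distance of lemon from where it was at the start of the episode above 0.03 m).
It also fails if it takes over 58 s, if anything falls off the work surface, if the arm or the gripper's body presses on something with over 40 N, if the wrist force passes 120 N, or if a joint passes its speed limit or range.

## Working session

There is one attempt and no reset: what is moved stays moved. The work goes in short steps, Python scripts to look and compute and a tool call to move; the robot and the scene stay as the last step left them, time stands still between calls to the robot, and variables do not carry over. Pictures are saved under pics/ and viewed, at most 10 in all, crops included, and the job is handed in when it is done.

```bash
ls; mkdir -p pics; python3 - <<'E'
from bench import r, eyes, workorder
import cv2,json,numpy as np
for n in ["scene","top"]:
    c=eyes.camera(n); cv2.imwrite(f"pics/{n}0.png",c["img"][:,:,::-1])
    print(n,c["fx"],c["fy"],c["cx"],c["cy"],np.round(c["pose"],4).tolist())
s=r.read_state(); print({k:np.round(v,3).tolist() for k,v in s.items()})
E
```

```text
bench.py
pics
scene 585.252691169584 585.252691169584 318.4737641262147 241.8381114146968 [[-0.8836, -0.2742, 0.3797, -0.0119], [-0.4681, 0.495, -0.732, 1.041], [0.0128, -0.8245, -0.5657, 0.9749], [0.0, 0.0, 0.0, 1.0]]
top 478.7831154834095 478.7831154834095 317.52512167326097 239.93582051076774 [[0.0038, -0.9808, 0.1948, 0.3238], [-1.0, -0.0035, 0.0016, -0.0923], [-0.0008, -0.1948, -0.9808, 1.3151], [0.0, 0.0, 0.0, 1.0]]
{'time': 0.1, 'joint_positions': [1.12, 0.333, -0.065, 1.461, 0.022, 1.35, -0.088], 'joint_vel': [-0.0, -0.002, 0.001, -0.002, -0.001, 0.0, 0.0], 'joint_torque': [0.002, -62.455, 0.024, -39.071, -0.062, 0.037, 0.0], 'ee_pos': [0.259, -0.568, 0.244], 'eef_rot': [0.977, 0.212, -0.0, -0.001], 'ft_force': [0.068, 0.029, -0.581], 'torque': [0.017, -0.004, 0.03], 'grip_force': 0.0, 'width': 0.087}
```

View pics/top0.png

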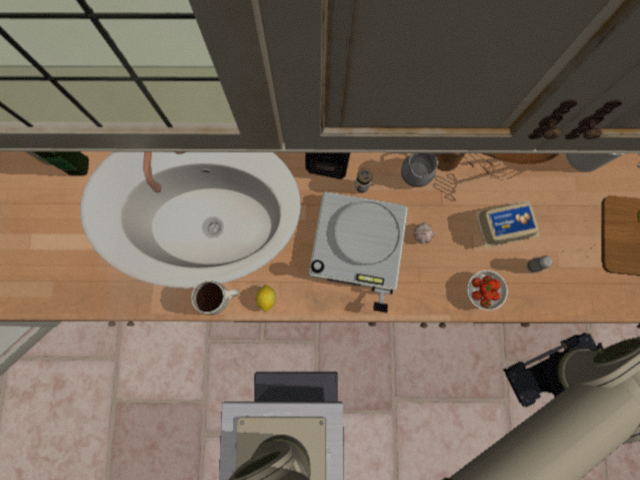

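View pics/scene0.png

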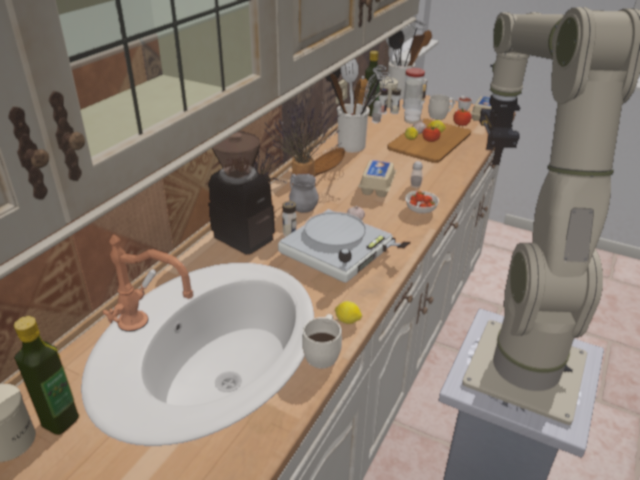

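The top view shows the scale at about (360,240), the knob at (317,266), the vial at (370,279) and the lever pad at (381,306). The scene view shows the knob at (345,256) and the lever at (400,245). I'll enlarge both.

```bash
python3 - <<'E'
import cv2
a=cv2.imread("pics/top0.png")[180:320,300:440]; b=cv2.imread("pics/scene0.png")[195:295,270:420]
cv2.imwrite("pics/ct.png",cv2.resize(a,(560,560),interpolation=cv2.INTER_CUBIC))
cv2.imwrite("pics/cs.png",cv2.resize(b,(750,500),interpolation=cv2.INTER_CUBIC))
E
```

```text
(no output)
```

View pics/ct.png

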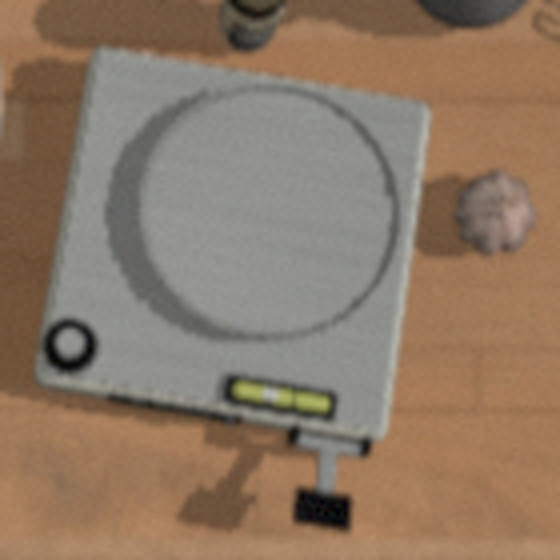

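View pics/cs.png

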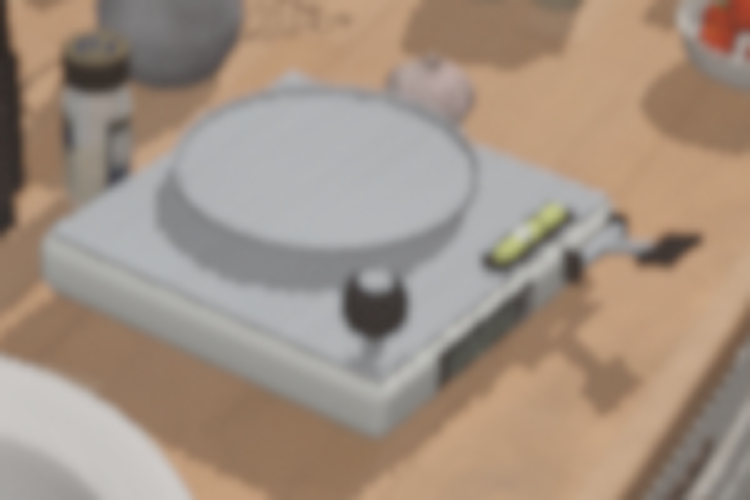

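The crop of the top view gives the knob top at (317.5,266.5), the lever pad at (380.8,307) and the front corners at (310,275.5) and (395.8,289). The crop of the scene view gives the knob top at (345.4,251) and the pad at (404.4,244.8).

```bash
cat > h.py <<'E'
import numpy as np
from bench import r, eyes, workorder
from scipy.spatial.transform import Rotation as R
def ray(c,u,v):
    P=np.array(c["pose"]); d=P[:3,:3]@np.array([(u-c["cx"])/c["fx"],(v-c["cy"])/c["fy"],1]); return P[:3,3],d/np.linalg.norm(d)
def atz(c,u,v,z):
    o,d=ray(c,u,v); return o+d*(z-o[2])/d[2]
def tri(*rs):
    A=sum(np.eye(3)-np.outer(d,d) for o,d in rs); b=sum((np.eye(3)-np.outer(d,d))@o for o,d in rs)
    p=np.linalg.solve(A,b); return p,[np.linalg.norm(np.cross(p-o,d)) for o,d in rs]
def totool(p):   # world target of TCP -> shift in tool axes (from measured pose)
    s=r.read_state(); return R.from_quat(s["eef_rot"]).inv().apply(np.array(p)-s["ee_pos"])
E
python3 - <<'E'
from h import *
np.set_printoptions(precision=4,suppress=True)
t=eyes.camera("top"); s=eyes.camera("scene")
print("knob",tri(ray(t,317.5,266.5),ray(s,345.4,251)))
print("pad",tri(ray(t,380.75,307),ray(s,404.4,244.8)))
cs=[atz(t,300+u/4,180+v/4,.0495) for u,v in [(40,382),(383,436),(97,48),(430,104)]]
for c in cs: print(c)
m=sum(cs)/4; x=(cs[2]+cs[3]-cs[0]-cs[1])/2; y=(cs[0]+cs[2]-cs[1]-cs[3])/2
print(m,x,y,np.arctan2(x[1],x[0]),np.arctan2(-y[0],y[1]))
e=(np.arctan2(x[1],x[0])+np.arctan2(-y[0],y[1]))/2
print("foot",m[:2]+R.from_euler('z',e).as_matrix()[:2,:2]@[-.098,.098], "knob@z.097",atz(t,317.5,266.5,.097))
q=R.from_quat(r.read_state()["eef_rot"]); print(q.as_matrix())
E
```

```text
knob (array([ 0.496 , -0.0906,  0.0979]), [np.float64(4.089130182614484e-05), np.float64(4.089130182602127e-05)])
pad (array([ 0.3944, -0.2571,  0.0509]), [np.float64(0.0020160537167801073), np.float64(0.002016053716780148)])
[ 0.4787 -0.0707  0.0495]
[ 0.4437 -0.2974  0.0495]
[ 0.7095 -0.1083  0.0495]
[ 0.6705 -0.3358  0.0495]
[ 0.5756 -0.203   0.0495] [ 0.2288 -0.038   0.    ] [0.037  0.2271 0.    ] -0.1647366842750398 -0.16146697057715112
foot [ 0.4948 -0.0904] knob@z.097 [ 0.4962 -0.0906  0.097 ]
[[ 0.9099  0.4149 -0.0004]
 [ 0.4149 -0.9099  0.0007]
 [-0.     -0.0008 -1.    ]]
```

Knob top is at (0.496, -0.091, 0.098), which agrees with the foot position worked out from the scale's corners. The pad is at (0.394, -0.257, ~0.051) and the scale's yaw is -0.163. Next I go above the pad with the fingers closed and aligned with the scale.

The rows are not in the units I measure in: turns go in shares of 4 rad. I convert before sending: 0.59 rad is 0.1475.

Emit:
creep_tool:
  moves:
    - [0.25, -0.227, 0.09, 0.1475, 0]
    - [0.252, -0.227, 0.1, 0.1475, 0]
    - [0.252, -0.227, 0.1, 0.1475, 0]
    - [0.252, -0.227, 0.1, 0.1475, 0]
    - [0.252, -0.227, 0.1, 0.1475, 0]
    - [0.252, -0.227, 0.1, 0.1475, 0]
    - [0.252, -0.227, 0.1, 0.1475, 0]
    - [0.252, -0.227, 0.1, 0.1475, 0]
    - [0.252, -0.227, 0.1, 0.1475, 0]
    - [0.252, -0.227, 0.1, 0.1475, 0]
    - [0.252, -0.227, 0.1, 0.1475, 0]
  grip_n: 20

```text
refused: moves[0]: [0.25, -0.227, 0.09, 0.1475, 0] is not of type 'object' (schema: type "object"). Nothing was moved.
```

Wrong form. The message asks for a list of objects with named fields, so I'll send the same numbers that way.

Emit:
creep_tool:
  moves:
    - {"tx": 0.25, "ty": -0.227, "tz": 0.09, "yaw": 0.1475, "jaw": 0}
    - {"tx": 0.252, "ty": -0.227, "tz": 0.1, "yaw": 0.1475, "jaw": 0}
    - {"tx": 0.252, "ty": -0.227, "tz": 0.1, "yaw": 0.1475, "jaw": 0}
    - {"tx": 0.252, "ty": -0.227, "tz": 0.1, "yaw": 0.1475, "jaw": 0}
    - {"tx": 0.252, "ty": -0.227, "tz": 0.1, "yaw": 0.1475, "jaw": 0}
    - {"tx": 0.252, "ty": -0.227, "tz": 0.1, "yaw": 0.1475, "jaw": 0}
    - {"tx": 0.252, "ty": -0.227, "tz": 0.1, "yaw": 0.1475, "jaw": 0}
    - {"tx": 0.252, "ty": -0.227, "tz": 0.1, "yaw": 0.1475, "jaw": 0}
    - {"tx": 0.252, "ty": -0.227, "tz": 0.1, "yaw": 0.1475, "jaw": 0}
    - {"tx": 0.252, "ty": -0.227, "tz": 0.1, "yaw": 0.1475, "jaw": 0}
    - {"tx": 0.252, "ty": -0.227, "tz": 0.1, "yaw": 0.1475, "jaw": 0}
  grip_n: 20

```text
time: 1.3
ee_pos: [0.3939, -0.2593, 0.1449]
eef_rot: [0.997, -0.082, 0.0, 0.0]
ft_force: [0.3, -0.1, -0.2]
width: 0.0071
grip_force: 0.0
```

```bash
python3 - <<'E'
from h import *
import cv2
np.set_printoptions(precision=4,suppress=True)
c=eyes.camera("wrist"); cv2.imwrite("pics/w1.png",c["img"][:,:,::-1])
s=r.read_state(); print(s["joint_positions"],R.from_quat(s["eef_rot"]).as_matrix())
P=np.array(c["pose"]);print(P)
for p in [(.3944,-.2571,.051),(.496,-.0906,.098)]:
    q=P[:3,:3].T@(np.array(p)-P[:3,3]); print(q[0]/q[2]*c["fx"]+c["cx"],q[1]/q[2]*c["fy"]+c["cy"])
E
```

```text
[ 0.7245  0.0948 -0.2503  1.9665  0.0269  1.0828 -1.2729] [[ 0.9865 -0.164   0.0004]
 [-0.164  -0.9865 -0.0006]
 [ 0.0005  0.0005 -1.    ]]
[[-0.1637 -0.9494 -0.268   0.4673]
 [-0.9865  0.158   0.0427 -0.2715]
 [ 0.0018  0.2714 -0.9625  0.2848]
 [ 0.      0.      0.      1.    ]]
312.0287865841746 257.1379559245459
-74.82350151905854 139.37452439120466
```

View pics/w1.png

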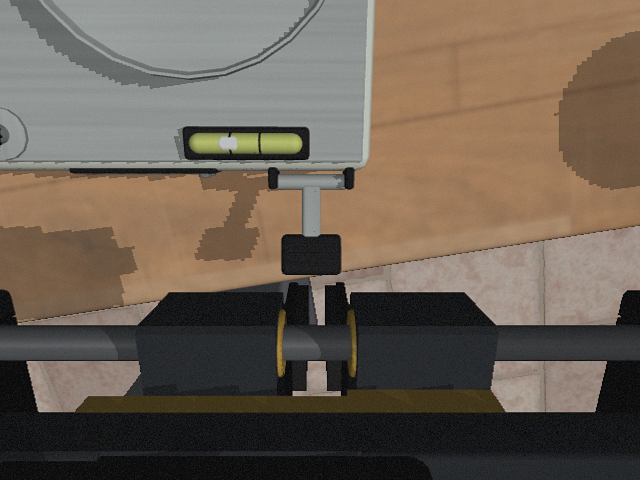

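The pad lies at about (311,254) in the wrist view, against (312,257) predicted, so the position is good. The bubble at (228,143) is left of the tube's middle (246,143). I press now.

Emit:
creep_tool:
  moves:
    - {"ty": -0.002, "tz": 0.03, "jaw": 0}
    - {"ty": -0.002, "tz": 0.06, "jaw": 0}
    - {"ty": -0.002, "tz": 0.07, "jaw": 0}
    - {"ty": -0.002, "tz": 0.075, "jaw": 0}
    - {"ty": -0.002, "tz": 0.08, "jaw": 0}
    - {"ty": -0.002, "tz": 0.085, "jaw": 0}
    - {"ty": -0.002, "tz": 0.09, "jaw": 0}
    - {"ty": -0.002, "tz": 0.09, "jaw": 0}

```text
time: 2.15
ee_pos: [0.3947, -0.2555, 0.0543]
eef_rot: [0.997, -0.081, -0.0, -0.0]
ft_force: [-0.3, 1.1, -0.3]
width: 0.0004
grip_force: 0.0
```

Emit:
creep_tool:
  moves:
    - {"tz": 0.003, "jaw": 0}
    - {"tz": 0.006, "jaw": 0}
    - {"tz": 0.006, "jaw": 0}
    - {"tz": 0.006, "jaw": 0}

```text
time: 2.55
ee_pos: [0.3951, -0.2556, 0.0498]
eef_rot: [0.997, -0.081, 0.0, 0.0]
ft_force: [-6.3, 4.9, 18.3]
width: 0.0003
grip_force: 10.2
```

Emit:
creep_tool:
  moves:
    - {"tz": -0.03, "jaw": 0}
    - {"tz": -0.08, "jaw": 0}
    - {"tz": -0.1, "jaw": 0}
    - {"tz": -0.1, "jaw": 0}
    - {"tz": -0.1, "jaw": 0}

```text
time: 3.05
ee_pos: [0.3948, -0.2557, 0.1486]
eef_rot: [0.997, -0.081, 0.0, 0.0]
ft_force: [0.4, -0.3, 0.2]
width: 0.0002
grip_force: 0.0
```

```bash
python3 - <<'E'
from h import *
import cv2
c=eyes.camera("wrist"); cv2.imwrite("pics/w2.png",cv2.resize(c["img"][80:300,140:400,::-1],(780,660))[:600])
t=eyes.camera("top"); cv2.imwrite("pics/t2.png",t["img"][:,:,::-1])
E
```

```text
(no output)
```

View pics/w2.png

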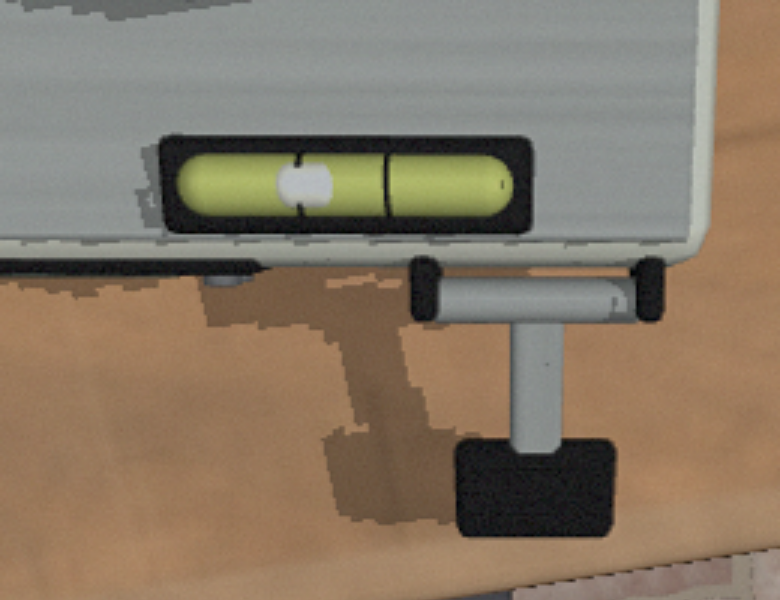

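The lever is down: its pad is lower and its shadow is now close to it. The bubble at about (305,185) is still settling back left. I move over the knob with the fingers part-open and the tool turned back counter-clockwise, to leave room for the clockwise turn.

To row units: -1.16 rad is -0.29.

Emit:
creep_tool:
  moves:
    - {"tx": 0.07, "ty": -0.18, "yaw": -0.29, "jaw": 0.065}
    - {"tx": 0.073, "ty": -0.18, "yaw": -0.29, "jaw": 0.065}
    - {"tx": 0.073, "ty": -0.18, "yaw": -0.29, "jaw": 0.065}
    - {"tx": 0.073, "ty": -0.18, "yaw": -0.29, "jaw": 0.065}
    - {"tx": 0.073, "ty": -0.18, "yaw": -0.29, "jaw": 0.065}
    - {"tx": 0.073, "ty": -0.18, "yaw": -0.29, "jaw": 0.065}
    - {"tx": 0.073, "ty": -0.18, "yaw": -0.29, "jaw": 0.065}
    - {"tx": 0.073, "ty": -0.18, "yaw": -0.29, "jaw": 0.065}
    - {"tx": 0.073, "ty": -0.18, "yaw": -0.29, "jaw": 0.065}
    - {"tx": 0.073, "ty": -0.18, "yaw": -0.29, "jaw": 0.065}

```text
time: 4.15
ee_pos: [0.4954, -0.0897, 0.1477]
eef_rot: [0.879, 0.477, -0.0, -0.001]
ft_force: [0.3, -0.3, 0.3]
width: 0.0637
grip_force: 0.0
```

```bash
python3 - <<'E'
from h import *
import cv2
np.set_printoptions(precision=4,suppress=True)
s=r.read_state(); print(s["joint_positions"],totool((.496,-.0906,.085)))
c=eyes.camera("wrist"); cv2.imwrite("pics/w3.png",c["img"][:,:,::-1])
t=eyes.camera("top"); cv2.imwrite("pics/t3.png",t["img"][:,:,::-1])
P=np.array(c["pose"])
for p in [(.496,-.0906,.098)]:
    q=P[:3,:3].T@(np.array(p)-P[:3,3]); print(q[0]/q[2]*c["fx"]+c["cx"],q[1]/q[2]*c["fy"]+c["cy"])
a=c["img"][60:480,:,::-1]; b=cv2.resize(t["img"][220:320,300:440,::-1],(490,350),interpolation=cv2.INTER_CUBIC)
o=np.zeros((600,800,3),np.uint8); o[:240,:366]=cv2.resize(a,(366,240)); o[245:595,:490]=b
cv2.imwrite("pics/m3.png",o)
E
```

```text
[ 0.5552  0.186  -0.5083  1.8741  0.1002  1.108  -0.5672] [-0.0004  0.001   0.0627]
317.8621101570138 282.72984504476705
```

View pics/m3.png

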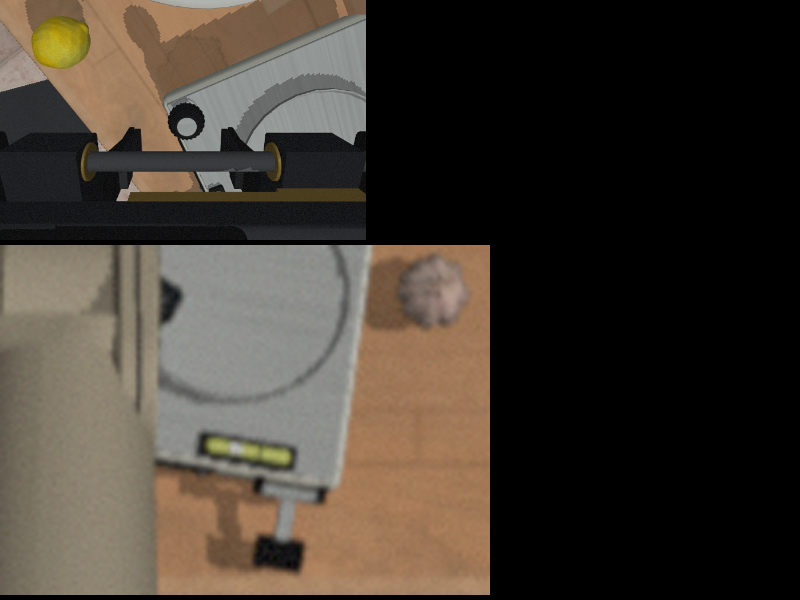

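The composite shows the knob's top at about (327,280) in the wrist frame, against (318,283) predicted. The vial is clearly visible in the top view. I refine the knob's top disc by image code.

```bash
python3 - <<'E'
from h import *
import cv2
np.set_printoptions(precision=4,suppress=True)
c=eyes.camera("wrist"); g=cv2.cvtColor(c["img"],cv2.COLOR_RGB2GRAY)
w=g[225:315,285:375]; m=(w<70).astype(np.uint8)
n,l,st,ce=cv2.connectedComponentsWithStats(m); i=1+np.argmax(st[1:,4]); print(st[i],ce[i])
cn,_=cv2.findContours((l==i).astype(np.uint8),cv2.RETR_CCOMP,cv2.CHAIN_APPROX_NONE)
for k in cn:
    if len(k)>25:
        (x,y),rad=cv2.minEnclosingCircle(k); print(x+285,y+225,rad, atz(c,x+285,y+225,.098), totool(atz(c,x+285,y+225,.098)))
E
```

```text
[   8   14   65   76 2419] [39.0711 43.9248]
323.31773376464844 276.9581298828125 37.964359283447266 [ 0.5003 -0.0896  0.098 ] [0.0027 0.0038 0.0502]
326.0 281.5 18.33721923828125 [ 0.5002 -0.0925  0.098 ] [0.0001 0.0053 0.0502]
```

Emit:
creep_tool:
  moves:
    - {"ty": 0.0035, "tz": 0.03, "jaw": 0.065}
    - {"ty": 0.0035, "tz": 0.061, "jaw": 0.065}
    - {"ty": 0.0035, "tz": 0.061, "jaw": 0.065}
    - {"ty": 0.0035, "tz": 0.061, "jaw": 0.065}

```text
time: 4.7
ee_pos: [0.4988, -0.0915, 0.088]
eef_rot: [0.878, 0.478, -0.0, -0.0]
ft_force: [0.1, 0.8, 0.2]
width: 0.0651
grip_force: 0.0
```

Emit:
creep_tool:
  moves:
    - {"jaw": 0.02}
    - {"jaw": 0.02}
    - {"jaw": 0.02}
    - {"jaw": 0.02}
    - {"jaw": 0.02}
    - {"jaw": 0.02}
  grip_n: 10

```text
time: 5.3
ee_pos: [0.4995, -0.0921, 0.088]
eef_rot: [0.878, 0.478, 0.001, 0.001]
ft_force: [3.5, -2.2, 0.8]
width: 0.0351
grip_force: 10.0
```

Emit:
creep_tool:
  moves:
    - {"jaw": 0.02}
    - {"jaw": 0.02}
    - {"jaw": 0.02}
  grip_n: 40

```text
time: 5.6
ee_pos: [0.4994, -0.092, 0.0879]
eef_rot: [0.878, 0.478, 0.001, 0.001]
ft_force: [4.1, -3.0, 2.0]
width: 0.0341
grip_force: 40.0
```

Emit:
creep_tool:
  moves:
    - {"ty": 0.001, "tz": 0.001, "jaw": 0.02}
    - {"ty": 0.001, "tz": 0.003, "jaw": 0.02}
    - {"ty": 0.001, "tz": 0.005, "jaw": 0.02}
    - {"ty": 0.001, "tz": 0.005, "jaw": 0.02}

```text
time: 6.0
ee_pos: [0.499, -0.0905, 0.0828]
eef_rot: [0.878, 0.479, -0.0, -0.001]
ft_force: [-5.7, 4.3, 13.9]
width: 0.034
grip_force: 40.0
```

Emit:
creep_tool:
  moves:
    - {"tz": 0.001, "jaw": 0.02}
    - {"tz": 0.002, "jaw": 0.02}
    - {"tz": 0.002, "jaw": 0.02}

```text
time: 6.3
ee_pos: [0.4989, -0.0903, 0.0818]
eef_rot: [0.878, 0.479, -0.001, -0.001]
ft_force: [-11.6, 6.3, 24.8]
width: 0.0339
grip_force: 40.1
```

Emit:
creep_tool:
  moves:
    - {"ty": -0.001, "jaw": 0.02}
    - {"ty": -0.001, "jaw": 0.02}
    - {"ty": -0.001, "jaw": 0.02}
    - {"ty": -0.001, "jaw": 0.02}
    - {"ty": -0.001, "jaw": 0.02}
    - {"ty": -0.001, "jaw": 0.02}
    - {"ty": -0.001, "jaw": 0.02}

```text
time: 7.0
ee_pos: [0.4987, -0.0902, 0.0819]
eef_rot: [0.878, 0.479, -0.0, -0.0]
ft_force: [-6.8, 4.7, 21.5]
width: 0.0344
grip_force: 40.0
```

```bash
cat > bub.py <<'E'
from h import *
import cv2
def meas(img):   # top image: bubble offset in mm (left +) from tube middle
    s=img[255:300,345:400].astype(float); s=cv2.resize(s,None,fx=8,fy=8,interpolation=cv2.INTER_CUBIC)
    yel=np.clip(s[...,1]-s[...,2]-25,0,None); tube=(yel>20).astype(np.uint8)
    tube=cv2.morphologyEx(tube,cv2.MORPH_CLOSE,np.ones((5,65)))
    n,l,st,_=cv2.connectedComponentsWithStats(tube); i=1+np.argmax(st[1:,4]); m=l==i
    (cx,cy),(w,h),a=cv2.minAreaRect(np.argwhere(m)[:,::-1].astype(np.float32))
    L=max(w,h); ang=a if w>h else a-90; d=np.array([np.cos(np.radians(ang)),np.sin(np.radians(ang))])
    if d[0]<0: d=-d
    W=np.clip(s[...,2]-130,0,None)*cv2.erode(m.astype(np.uint8),np.ones((9,9)))   # blue high only on white
    yy,xx=np.mgrid[:s.shape[0],:s.shape[1]]
    if W.sum()<1: return None
    p=np.array([(W*xx).sum(),(W*yy).sum()])/W.sum()
    return -((p-[cx,cy])@d)*66/L, L/8, cx/8+345, cy/8+255, ang, s[...,2][m].max()
E
python3 - <<'E'
from bub import *
np.set_printoptions(precision=4,suppress=True)
for f in ["top0","t3"]: print(f,meas(cv2.imread(f"pics/{f}.png")[:,:,::-1]))
for i in range(2):
    t=eyes.camera("top")["img"]; print(meas(t))
cv2.imwrite("pics/t4.png",t[:,:,::-1]); w=eyes.camera("wrist")["img"]
o=np.zeros((600,800,3),np.uint8); o[:240,:320]=cv2.resize(w[:,:,::-1],(320,240)); o[245:595,:490]=cv2.resize(t[240:310,310:408,::-1],(490,350),interpolation=cv2.INTER_CUBIC)
cv2.imwrite("pics/m4.png",o)
E
```

```text
top0 (np.float64(7.76066605690119), 24.39912986755371, 370.38305473327637, 279.2523307800293, 9.811257362365723, np.float64(178.28326416388154))
t3 (np.float64(9.866220936794978), 24.249399185180664, 371.0214214324951, 278.86805725097656, 9.593132972717285, np.float64(182.37176471948624))
(np.float64(-11.52736561173914), 24.49614906311035, 370.34873390197754, 279.3949031829834, 9.688785552978516, np.float64(181.90621882677078))
(np.float64(-11.75826812932919), 24.393627166748047, 370.30867767333984, 279.3288040161133, 9.619728088378906, np.float64(183.45812567695975))
```

View pics/m4.png

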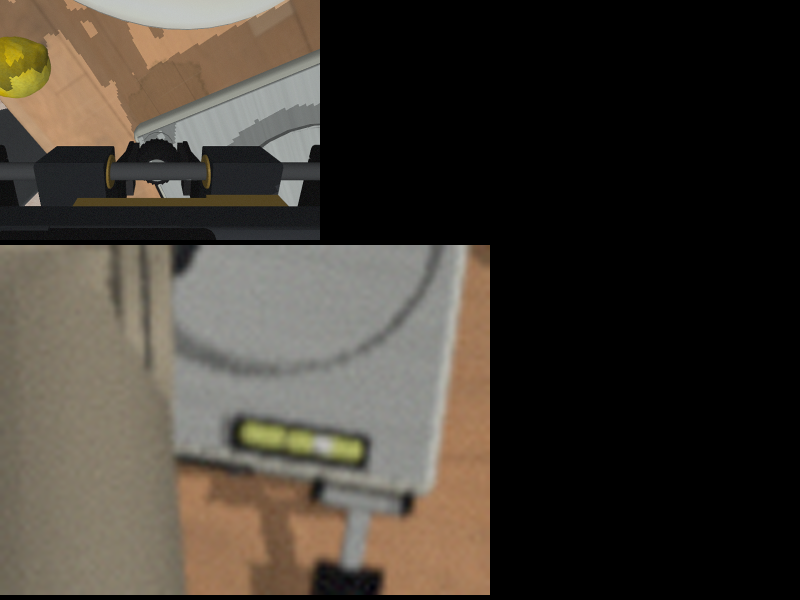

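The knob is held between the fingers (upper left), and the bubble stands right of the right line at about (322,444) in the crop, measured at -11.7 mm. That means about 1.75 rad to turn. I turn 1.2 first.

To row units: 1.2 rad is 0.3.

Emit:
creep_tool:
  moves:
    - {"yaw": 0.025, "jaw": 0.02}
    - {"yaw": 0.05, "jaw": 0.02}
    - {"yaw": 0.075, "jaw": 0.02}
    - {"yaw": 0.1, "jaw": 0.02}
    - {"yaw": 0.125, "jaw": 0.02}
    - {"yaw": 0.15, "jaw": 0.02}
    - {"yaw": 0.175, "jaw": 0.02}
    - {"yaw": 0.2, "jaw": 0.02}
    - {"yaw": 0.225, "jaw": 0.02}
    - {"yaw": 0.25, "jaw": 0.02}
    - {"yaw": 0.275, "jaw": 0.02}
    - {"yaw": 0.3, "jaw": 0.02}

```text
time: 8.35
ee_pos: [0.4988, -0.0903, 0.0818]
eef_rot: [0.995, -0.102, -0.0, -0.0]
ft_force: [-5.8, 5.0, 18.5]
width: 0.034
grip_force: 40.0
```

Emit:
creep_tool:
  moves:
    - {"jaw": 0.02}
    - {"jaw": 0.02}
    - {"jaw": 0.02}
    - {"jaw": 0.02}
    - {"jaw": 0.02}
    - {"jaw": 0.02}
    - {"jaw": 0.02}
    - {"jaw": 0.02}
    - {"jaw": 0.02}
    - {"jaw": 0.02}

```text
time: 9.35
ee_pos: [0.4988, -0.0903, 0.0818]
eef_rot: [0.995, -0.101, -0.0, -0.0]
ft_force: [-5.8, 3.8, 18.8]
width: 0.0343
grip_force: 40.0
```

```bash
python3 - <<'E'
from bub import *
np.set_printoptions(precision=3,suppress=True)
for i in range(3):
    t=eyes.camera("top")["img"]; print(meas(t))
cv2.imwrite("pics/t5.png",t[:,:,::-1]);print(r.read_state()["joint_positions"],r.read_state()["torque"])
E
```

```text
(np.float64(-2.9421541144012653), 24.454282760620117, 370.49612045288086, 279.1409492492676, 9.272602081298828, np.float64(186.74479817971587))
(np.float64(-2.9886102269475465), 24.393102645874023, 370.50478172302246, 279.15901947021484, 9.527283668518066, np.float64(182.23443414270878))
(np.float64(-2.635269159036012), 24.47762107849121, 370.58297538757324, 279.1846046447754, 9.651833534240723, np.float64(185.26738239452243))
[ 0.39   0.257 -0.334  1.934  0.1    0.967 -1.763] [ 0.943  1.353 -0.111]
```

To row units: 0.4 rad is 0.1.

Emit:
creep_tool:
  moves:
    - {"yaw": 0.025, "jaw": 0.02}
    - {"yaw": 0.05, "jaw": 0.02}
    - {"yaw": 0.075, "jaw": 0.02}
    - {"yaw": 0.1, "jaw": 0.02}
    - {"yaw": 0.1, "jaw": 0.02}
    - {"yaw": 0.1, "jaw": 0.02}
    - {"yaw": 0.1, "jaw": 0.02}
    - {"yaw": 0.1, "jaw": 0.02}
    - {"yaw": 0.1, "jaw": 0.02}
    - {"yaw": 0.1, "jaw": 0.02}
    - {"yaw": 0.1, "jaw": 0.02}
    - {"yaw": 0.1, "jaw": 0.02}

```text
time: 10.7
ee_pos: [0.4991, -0.0903, 0.0819]
eef_rot: [0.955, -0.296, 0.0, -0.001]
ft_force: [-4.0, 3.9, 18.6]
width: 0.0345
grip_force: 40.0
```

Emit:
creep_tool:
  moves:
    - {"jaw": 0.02}
    - {"jaw": 0.02}
    - {"jaw": 0.02}
    - {"jaw": 0.02}
    - {"jaw": 0.02}

```text
time: 11.2
ee_pos: [0.4991, -0.0903, 0.0819]
eef_rot: [0.955, -0.296, -0.0, -0.001]
ft_force: [-4.3, 3.5, 18.5]
width: 0.034
grip_force: 40.0
```

```bash
python3 - <<'E'
from bub import *
for i in range(3):
    t=eyes.camera("top")["img"]; print(meas(t)[:3])
w=eyes.camera("wrist")["img"]; cv2.imwrite("pics/t6.png",t[:,:,::-1]); cv2.imwrite("pics/w6.png",w[:,:,::-1])
o=np.zeros((600,800,3),np.uint8); o[:360,:480]=cv2.resize(w[:,:,::-1],(480,360)); o[365:595,:360]=cv2.resize(t[255:301,345:417,::-1],(360,230),interpolation=cv2.INTER_CUBIC)
cv2.imwrite("pics/m6.png",o)
E
```

```text
(np.float64(-0.6150919641294819), 24.250253677368164, 370.6466255187988)
(np.float64(-0.637076172653409), 24.22857093811035, 370.6591854095459)
(np.float64(-0.7203279313453651), 24.41726303100586, 370.6006393432617)
```

View pics/m6.png

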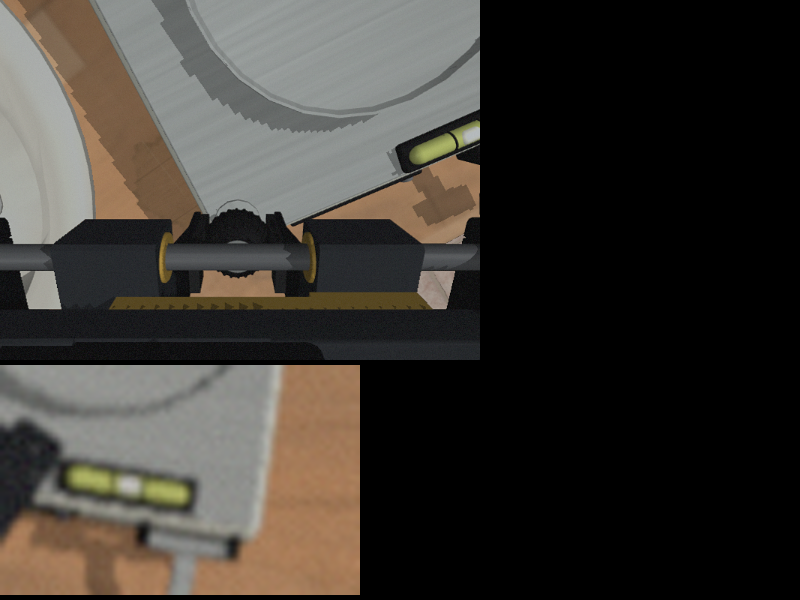

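The bubble sits about mid-tube at (128,484) in the lower crop, measured at -0.65 mm. I check its gap to the left line in the wrist view.

```bash
python3 - <<'E'
import cv2
a=cv2.imread("pics/w6.png")[140:240,520:640]
cv2.imwrite("pics/w6c.png",cv2.resize(a,(720,600),interpolation=cv2.INTER_CUBIC))
E
```

```text
(no output)
```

View pics/w6c.png

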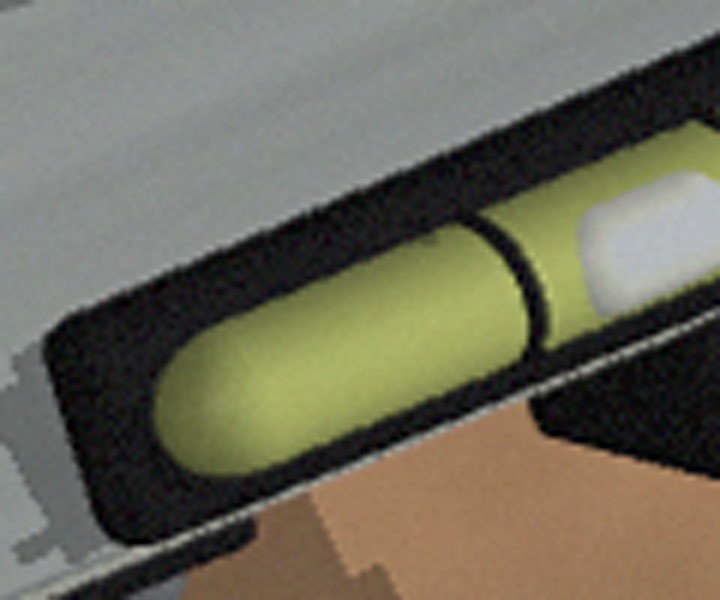

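The visible part of the bubble is only about 11 mm long (56 px against 88 px between the lines in the earlier wrist view). A centred bubble should therefore leave a gap of about 3 mm, and I see about 3.8 mm. That puts it at about -0.7 mm, matching the top view. I trim by 0.1 rad.

To row units: 0.1 rad is 0.025.

Emit:
creep_tool:
  moves:
    - {"yaw": 0.025, "jaw": 0.02}
    - {"yaw": 0.025, "jaw": 0.02}
    - {"yaw": 0.025, "jaw": 0.02}
    - {"yaw": 0.025, "jaw": 0.02}
    - {"yaw": 0.025, "jaw": 0.02}
    - {"yaw": 0.025, "jaw": 0.02}
    - {"yaw": 0.025, "jaw": 0.02}
    - {"yaw": 0.025, "jaw": 0.02}
    - {"yaw": 0.025, "jaw": 0.02}
    - {"yaw": 0.025, "jaw": 0.02}
    - {"yaw": 0.025, "jaw": 0.02}
    - {"yaw": 0.025, "jaw": 0.02}

```text
time: 12.6
ee_pos: [0.4991, -0.0904, 0.0819]
eef_rot: [0.939, -0.344, 0.0, -0.001]
ft_force: [-4.2, 3.1, 18.6]
width: 0.0344
grip_force: 40.0
```

```bash
python3 - <<'E'
from bub import *
m=[meas(eyes.camera("top")["img"])[0] for i in range(3)]; print(m)
if all(abs(x)<1 for x in m): print(workorder.close_job())
E
```

```text
[np.float64(0.07611513852275334), np.float64(0.14468283162618867), np.float64(-0.00952314775690938)]
the job is handed in; nothing more can be done
None
```

The job is handed in: the pan lock was pressed down and released, the bubble measured within 0.2 mm of the tube's middle, and the gripper is still holding the knob at 40 N and pushing down with about 18 N. The judge returned no verdict.

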